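# Clip a wooden block in an angled punching jig and punch it to the stop

### The job

Punch the wooden block in the jig ready for an angled screw: slide the block along the jig until it is fully home against the end stop under the head, then flip both side clips down flat over it. Only then press the leaning plunger down along its own axis until it bottoms firmly on the stop hidden in the head, keep it there for about a second without forcing it, and let it spring all the way up again. Leave the block home under the clips, and leave the drill, bit case, bowl and steel punch where they are.

Things in the scene. Friction and masses are not known exactly. Their poses are not given: they have to be found in the camera images.
- jig: Punching jig fixed to the bench. Origin at bench height; y runs along the jig to its head, z up, x across (away from the robot at yaw 0). Grey base plate x -45 to 45, y -165 to 85 mm; the block slides on its top, 12 mm up, between side walls (inner faces at x = -25 and 25, y -75 to 75 mm, tops at z = 36 mm). No walls from y = -165 to -75 mm: room there to push the block from behind.
- jig_stop (a point): Middle of the end stop's face that the block's front end must meet, under the head, at the jig's (0, 75, 24) mm. The aluminium head is a bridge over the block's path: y 31 to 81, x -38 to 38, z 40 to 95 mm in the jig's frame.
- block: Loose wooden block 45 wide (x) x 150 long (y) x 25 mm high, about 110 g. Origin at the centre of its underside. It starts in the jig, y axis along the jig's, 40 to 70 mm back from home towards the jig's -y end; fully home its origin is at the jig's (0, 0, 12) mm. It slides with 1 to 2 N; 5 to 8 N against the stop is ample.
- clip_far (a joint): Angle of the steel side clip on the jig's +x wall, rad: 0 = down flat over the block, where it stops; grows as it opens. Starts standing up, leaning outwards, at 1.7 to 2.1; a stiff hinge (1 to 2 N at its end) keeps it where it is left. A flat tongue 34 mm long from its pin, 22 mm wide, 4 mm thick.
- clip_near (a joint): The same for the clip on the jig's -x wall.
- clip_far_pin (a point): Hinge pin of the far clip, at the jig's (30, -22, 41) mm; the pin lies along the jig's y axis. Closed, the tongue points from the pin to the jig's -x, its top at z = 43 mm.
- clip_near_pin (a point): Hinge pin of the near clip, at the jig's (-30, -56, 41) mm, along the jig's y axis. Closed, the tongue points from the pin to the jig's +x, its top at z = 43 mm.
- clip_far_end (a point): Middle of the free end of the far clip's tongue, 34 mm from its pin.
- clip_near_end (a point): Middle of the free end of the near clip's tongue, 34 mm from its pin.
- cap_top (a point): Centre of the flat top of the plunger's round black cap (34 mm across, 10 mm thick); at rest at the jig's (-27, 57, 131) mm. Its z axis points out along the plunger's axis, which leans 25 degrees from vertical to the jig's -x: (-0.423, 0, 0.906) in the jig's frame. Press the opposite way, with shut fingertips and the tool tilted along the axis.
- plunger (a joint): Travel of the sprung plunger, m: 0 up at rest, grows as it is pressed, springs back by itself. The spring takes 4 N to start, 0.15 N more per mm. The depth where it meets its stop is set anew each time, 9 to 25 mm, unseen: felt as force climbing steeply (its hidden lower end, foot_ball, bears on the stop). A total push of 14 to 25 N keeps it firmly on the stop; 40 N on the stop is forcing it.
- drill: Bystander: grey and black cordless drill standing on its battery, about 180 x 75 x 191 mm. Origin under the middle of the battery, nose to its +x.
- bit_case: Bystander: shut black plastic bit case with a flip-top lid, 100 x 160 x 45 mm. Origin at the centre of its underside.
- bowl: Bystander: small aluminium bowl, 110 mm across, 40 mm high. Origin at the centre of its underside.
- steel_punch: Bystander: steel hand punch lying along its y axis, about 130 mm long, 12 mm thick. Origin under its middle.
Mind the look-alikes: they are no part of the job. Of the things that look like the block, the middle-sized one is meant.

How it is judged:
On the way, in this order (a step that is already met when the one before it is completed fails the run):
1. the block is home against the end stop (y of block in the frame of jig above -0.004 m and z of block in the frame of jig below 0.016 m and angle between the y axis of block and the y axis of jig, either way round below 0.08 rad), for 0.2 s.
2. both clips are down over the block (all of step 1 and value of joint each of clip_far, clip_near below 0.15 rad), for 0.2 s.
3. the plunger is kept bottomed on its hidden stop (all of step 2 and contact force between foot_ball and anything else above 3 N), for 0.4 s.
At the end, for the whole second after the job is handed in: The block is home (within 4 mm of the end stop, flat, in line with the jig within 0.08 rad) and at rest, both clips are down (below 0.15 rad), and the plunger, after being kept on its stop for 0.4 s with 3 N or more bearing on the stop, is up again (within 2 mm) (all of step 2 and value of joint plunger below 0.002 m and linear speed of block below 0.01 m/s); the robot touches nothing.
It fails at once if the plunger pressed (more than 6 mm) before the block is home and both clips down (value of joint plunger above 0.006 m and not ((y of block in the frame of jig above -0.004 m and z of block in the frame of jig below 0.016 m and angle between the y axis of block and the y axis of jig, either way round below 0.08 rad) and value of joint each of clip_far, clip_near below 0.15 rad)).
It fails at once if the plunger forced: over 40 N on the stop (contact force between foot_ball and anything else above 40 N).
It fails at once if a bystander moved more than 15 mm (distance of any of drill, bit_case, bowl, steel_punch from where it was at the start of the episode above 0.015 m).
It also fails if it takes over 58 s, if anything falls off the work surface, if the arm or the gripper's body presses on something with over 40 N, if the wrist force passes 120 N, or if a joint passes its speed limit or range.

### The arm

A 6-joint arm with a two-finger parallel gripper is mounted at the origin on the work surface. World frame = base frame: x ahead of the robot, y to its left, z up, the work surface at z = 0. Lengths are in m, angles in rad, forces in N, time in s.
With the tool pointing down it reaches from about 0.25 to 0.725 m from the base axis. Payload 9.7 kg.
Tool frame: the origin (TCP) lies at the very end of the fingers, on their centre line; the grasp point (between the pads) lies 19 mm behind it; z points along the fingers, y is the line along which they close (so a half turn about z gives the same grasp; the last joint's range is limited). The gripper opens to 85 mm and grips with 20 to 120 N. Pads are 22 mm wide; open, the fingers measure 114 mm over their backs; the gripper's body (76 mm by 85 mm) begins 54 mm behind the grasp point. The pads swing forward as they close: fully open they stand 13 mm farther back than shut.
Start: joints at [1.221, 0.087, 0.176, 1.66, 0, 1.571], TCP at [0.188, 0.517, 0.231] pointing down, gripper open.
Joint ranges: [-3.13, 3.13], [-0.85, 1.81], [-1.15, 1.24], [-2.2, 2.28], [-1.44, 1.52], [-3.14, 3.14]. Speed limits (rad/s): [2.22, 2.22, 2.57, 3.14, 3.14, 3.14].

### API

Orientations are given as a unit quaternion [x, y, z, w].
In Python, from station import r, vision, ticket gives the robot as it stands.
- The arm moves only by the tool servo_tool, never from a script. Its argument "plan" is text: rows parted by semicolons, each of 5 numbers parted by spaces: the shift along the tool's x, y, z in cm, then the turn about the tool's z in degrees, then the gripper's target within -1 to 1 (shut at 1, half-way at 0, fully open at -1). A call has 1 to 12 rows; each row is the pose to reach, as a shift and turn from the pose commanded when the call began, along the tool's axes at that moment; what a row does not reach only later rows make up. A row lasts 1/8 s, in which the tool goes at most 62.5 mm and 10.7 degrees, less where a joint would pass 70% of its speed; a pose out of reach is approached as far as the arm can. A call with a gripper value outside its range is refused whole. The fingers move at their own pace and stop on an object; the grip force is fixed at half the most. Time passes only in rows, so rows that repeat a pose let the fingers close. It gives the time, the measured TCP pose, the force, the opening and the grip force at its end, in the units of the state.
- r.get_obs(): the state, without advancing time (a new reading comes with each control period).
- vision.grab_frame(name): name is "side" or "top" or "wrist"; returns a dict with "pixels" (480x640x3 uint8, red, green, blue), "fx", "fy", "cx", "cy" (pixels), "distortion" ([k1, k2, p1, p2, k3] as OpenCV has them; the pictures are not rectified), "R" (3x3) and "t" (3): a world point X has camera coordinates R X + t; the wrist camera has in their place "tool_from_camera" (4x4, takes a point from camera to tool coordinates, whose origin is the TCP and whose axes are the flange's). Camera axes: x right, y down, z forward; pixel columns grow to the right and rows downward; lengths in m; the calibration is good to about 2 mm. A picture is of the moment at which its call begins: read the wrist's pose just before it. There is no depth.
- ticket.close_job(): hands the job in; it is judged then, once.
The state is a dict: "t": time; "qpos": joint angles; "joint_velocities": joint speeds; "joint_torque": joint torques, N m; "ee_pos": TCP position; "eef_rot": TCP orientation; "force": force on the tool from outside, world axes, zero at the start; "ft_torque": the same for the moment, N m; "gripper_width": opening from 0.0 (shut) to 1.0 (fully open); "grip_force": force on a finger pad.
Only numpy, scipy, OpenCV 4.12 (cv2) and the standard library are available. Lean on these libraries where they do the work, as an engineer would, in place of code of your own. Each camera call takes 0.05 s, during which the arm holds its last target. There are 200 camera calls.

## Working session

There is one attempt and no reset: what is moved stays moved. The work goes in short steps, Python scripts to look and compute and a tool call to move; the robot and the scene stay as the last step left them, time stands still between calls to the robot, and variables do not carry over. Pictures are saved under pics/ and viewed, at most 10 in all, crops included, and the job is handed in when it is done.

Besides the shell and the picture viewer there is one more tool, called after "Call:" by a JSON object that holds its "method" and its "body", one argument or row to a line. servo_tool: Moves the arm, as the interface text tells. Its arguments: {"type":"object","properties":{"plan":{"type":"string"}},"required":["plan"]}

```bash
mkdir -p pics; cat > h.py <<'E'
import numpy as np, cv2
from station import r, vision, ticket
from scipy.spatial.transform import Rotation as Rn
def K(f): return np.array([[f['fx'],0,f['cx']],[0,f['fy'],f['cy']],[0,0,1.]]), np.array(f['distortion'],float)
def proj(f,P):
    k,d=K(f); return cv2.projectPoints(np.atleast_2d(P).astype(float),cv2.Rodrigues(np.array(f['R'],float))[0],np.array(f['t'],float),k,d)[0][:,0]
def onplane(f,uv,z):
    k,d=K(f); p=cv2.undistortPoints(np.array(uv,float).reshape(-1,1,2),k,d)[:,0]
    R=np.array(f['R']);t=np.array(f['t']); C=-R.T@t
    D=np.c_[p,np.ones(len(p))]@R
    return C+D*((np.asarray(z)-C[2])/D[:,2])[:,None]
def save(f,n,im=None): cv2.imwrite('pics/'+n,cv2.cvtColor(f['pixels'] if im is None else im,cv2.COLOR_RGB2BGR))
E
python3 - <<'E'
from h import *
for n in('top','side'):
    f=vision.grab_frame(n); save(f,n+'0.png'); print(n,-np.array(f['R']).T@f['t'])
o=r.get_obs();print(o)
E
```

```text
top [ 0.31481822 -0.01666973  1.37144446]
side [ 0.33857191 -1.210208    0.81021711]
{'t': 0.1, 'qpos': array([1.22098750e+00, 8.74011958e-02, 1.75194741e-01, 1.65980107e+00,
       1.07110835e-05, 1.57081633e+00]), 'joint_velocities': array([-0.00283941, -0.00288474,  0.00173103,  0.00185184,  0.00021615,
       -0.00059178]), 'joint_torque': array([ 9.33715637e-04, -5.21563232e+01,  4.65651655e+01,  1.59787800e-02,
        4.45917249e-05, -2.76878744e-06]), 'ee_pos': array([0.18841921, 0.51649214, 0.23064654]), 'eef_rot': array([ 1.74023834e-01,  9.84741255e-01, -5.95430297e-04, -1.10650878e-04]), 'force': array([ 3.21709741e-01,  1.25215351e-04, -7.39322409e-01]), 'ft_torque': array([0.03354146, 0.00605803, 0.00885946]), 'grip_force': 0.0, 'gripper_width': 0.9999399395811247}
```

View pics/top0.png

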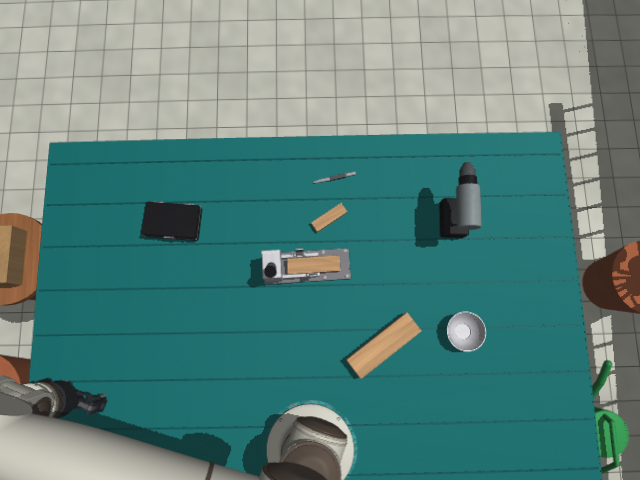

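View pics/side0.png

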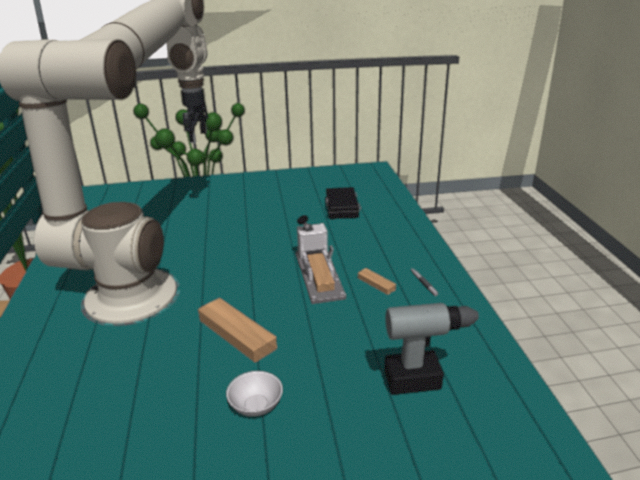

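Top view: the jig is at about (305,265) with its head to the left (+y), the block in it, a small look-alike at (328,217) and a large one at (385,345). I'll zoom in on the jig to get its corners.

```bash
python3 - <<'E'
from h import *
f=vision.grab_frame('top')
c=f['pixels'][235:300,245:365]; save(f,'z1.png',cv2.resize(c,None,fx=6.5,fy=6.5,interpolation=cv2.INTER_CUBIC))
E
```

```text
(no output)
```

View pics/z1.png

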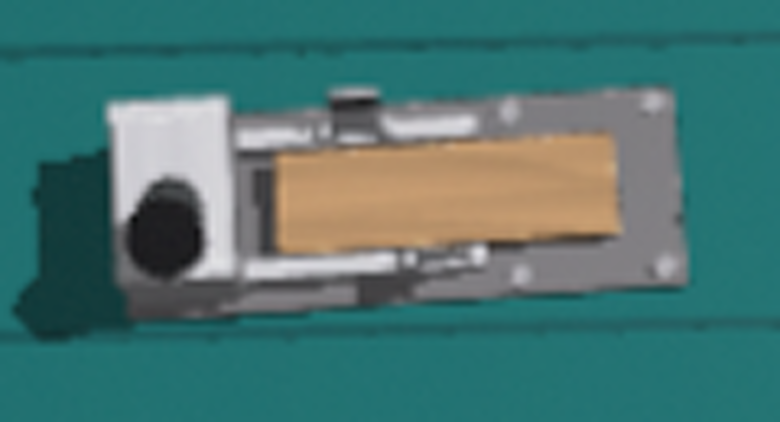

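```bash
python3 - <<'E'
from h import *
from scipy.optimize import least_squares
f=vision.grab_frame('top')
px=lambda u,v:(245+(u+.5)/6.5-.5,235+(v+.5)/6.5-.5)
pts=[((672,90),(45,-165,12)),((686,284),(-45,-165,12)),((107,103),(38,81,95)),((229,97),(38,31,95)),((238,278),(-38,31,95)),((127,318),(-45,85,12)),((165,234),(-27,57,131))]
uv=np.array([px(*a) for a,_ in pts]);P=np.array([b for _,b in pts])/1000
def w(p,P): return P@Rn.from_euler('z',p[2]).as_matrix().T+[p[0],p[1],0]
s=least_squares(lambda p:(proj(f,w(p,P))-uv).ravel(),[.4,0,0],loss='soft_l1')
print(s.x,np.degrees(s.x[2]));print((proj(f,w(s.x,P))-uv).round(1).tolist())
b=onplane(f,[px(613,132),px(621,236),px(276,153),px(278,252)],np.full(4,.037))
R=Rn.from_euler('z',s.x[2]).as_matrix();print(((b-[*s.x[:2],0])@R*1000).round(1))
np.save('jig.npy',s.x)
E
```

```text
[0.50435912 0.03988797 0.03727074] 2.135455958427215
[[0.2, -0.4], [0.3, 0.3], [0.3, -0.1], [-0.3, -0.2], [-0.4, -0.6], [0.1, 0.0], [-0.1, 1.0]]
[[  22.3 -134.9   37. ]
 [ -24.  -135.2   37. ]
 [  21.6   14.2   37. ]
 [ -22.4   15.4   37. ]]
```

```bash
cat >> h.py <<'E'
J=np.load('jig.npy'); RJ=Rn.from_euler('z',J[2]).as_matrix(); J0=np.array([J[0],J[1],0])
def rel(*targets):
    o=r.get_obs(); Rt=Rn.from_quat(o['eef_rot']).as_matrix(); p=np.array(o['ee_pos'])
    xa=RJ.T@Rt[:,0]; a=np.degrees(np.arctan2(xa[1],xa[0])) # tool x angle in jig
    print('t',o['t'],'jig mm',(RJ.T@(p-J0)*1000).round(1),'toolx ang',a.round(2),'z',Rt[:,2].round(3),'F jig',(RJ.T@o['force']).round(2),'w',o['gripper_width'])
    for t in targets: print(t,'-> cm',(Rt.T@(RJ@(np.array(t)/1000)+J0-p)*100).round(2),'turn', ((a-180+180)%360-180).round(2))
E
python3 -c "
from h import *
rel((0,-170,150),(0,-170,26))"
```

```text
t 0.2 jig mm [-297.9  488.1  230.8] toolx ang 157.82 z [-0.    -0.001 -1.   ] F jig [0.75 0.15 0.6 ] w 1.000680343861129
(0, -170, 150) -> cm [-52.43 -49.69   8.13] turn -22.18
(0, -170, 26) -> cm [-52.43 -49.68  20.53] turn -22.18
```

Call:
{"method": "servo_tool", "body": {
  "plan": "-5 -5 0 -5 1; -10 -10 0 -10 1; -16 -15 0 -16 1; -21 -20 0 -22.2 1; -27 -25 0 -22.2 1; -33 -31 0 -22.2 1; -39 -37 1 -22.2 1; -45 -43 2 -22.2 1; -52.4 -49.7 4 -22.2 1; -52.4 -49.7 6 -22.2 1; -52.4 -49.7 8 -22.2 1; -52.4 -49.7 8 -22.2 1"
}}

```text
t: 1.7
ee_pos: [0.5107, -0.1321, 0.15]
eef_rot: [-0.018, 1.0, 0.0, -0.0]
force: [-0.0, 0.7, 0.6]
gripper_width: -0.003
grip_force: 0.0
```

```bash
python3 - <<'E'
from h import *
rel((0,-170,26),(0,-160,26),(0,-95,26))
f=vision.grab_frame('wrist'); save(f,'w1.png')
E
```

```text
t 1.7 jig mm [  -0.  -172.1  150. ] toolx ang 179.94 z [-0.001  0.    -1.   ] F jig [-0.02  0.66  0.57] w -0.003310104333170615
(0, -170, 26) -> cm [-1.00e-02  2.00e-01  1.24e+01] turn -0.06
(0, -160, 26) -> cm [-1.00e-02  1.20e+00  1.24e+01] turn -0.06
(0, -95, 26) -> cm [-0.   7.7 12.4] turn -0.06
```

View pics/w1.png

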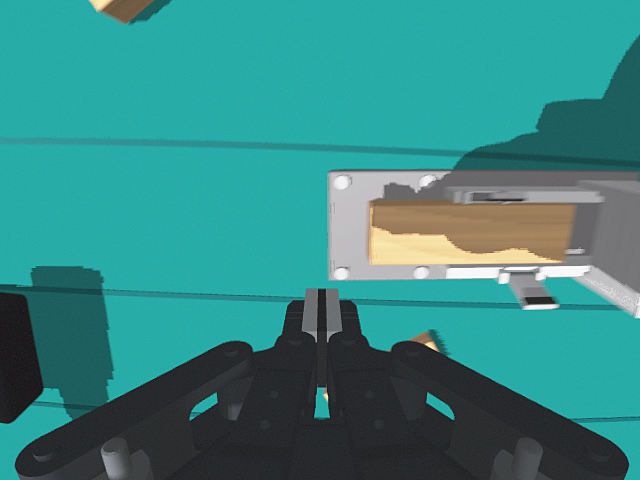

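The wrist view shows the jig at right, with the block's back edge at column 370 and the base's end corners near (330,172) and (330,280). Checking the fitted jig pose against these.

```bash
python3 - <<'E'
from h import *
o=r.get_obs(); f=vision.grab_frame('wrist')
T=np.eye(4);T[:3,:3]=Rn.from_quat(o['eef_rot']).as_matrix();T[:3,3]=o['ee_pos']
W=np.linalg.inv(T@np.array(f['tool_from_camera'])); f['R']=W[:3,:3];f['t']=W[:3,3]
P=np.array([(-45,-165,12),(45,-165,12),(-22.5,-135,37),(22.5,-135,37),(0,-172,12),(0,-172,150)])/1000
print(proj(f,P@RJ.T+J0).round(0).tolist())
q=onplane(f,[(329,171),(329,279),(369,201),(369,265)],np.array([.012,.012,.037,.037]))
print(((q-J0)@RJ*1000).round(1))
E
```

```text
[[336.0, 169.0], [335.0, 281.0], [380.0, 205.0], [377.0, 266.0], [327.0, 227.0], [330.0, 310.0]]
[[ -43.5 -170.3   12. ]
 [  43.4 -170.    12. ]
 [ -25.5 -142.9   37. ]
 [  22.  -141.2   37. ]]
```

Call:
{"method": "servo_tool", "body": {
  "plan": "0 0.4 4 0 1; 0 0.4 8 0 1; 0 0.4 11 0 1; 0 0.4 12.4 0 1; 0 1.2 12.4 0 1; 0 2 12.4 0 1; 0 2.8 12.4 0 1; 0 3.6 12.4 0 1; 0 4.4 12.4 0 1; 0 5.2 12.4 0 1; 0 6 12.4 0 1; 0 6.8 12.4 0 1"
}}

```text
t: 3.3
ee_pos: [0.5087, -0.0618, 0.0285]
eef_rot: [-0.019, 1.0, -0.001, 0.001]
force: [0.4, -3.3, 6.7]
gripper_width: 0.002
grip_force: 3.0
```

```bash
python3 -c "
from h import *
rel((0,-85,26))"
```

```text
t 3.3 jig mm [   0.5 -101.8   28.5] toolx ang -179.99 z [ 0.002 -0.001 -1.   ] F jig [ 0.25 -3.28  6.65] w 0.0015734628512751874
(0, -85, 26) -> cm [0.05 1.68 0.25] turn 0.01
```

```bash
python3 - <<'E'
from h import *
f=vision.grab_frame('side')
c=f['pixels'][195:310,250:400]; a=cv2.resize(c,(750,575),interpolation=cv2.INTER_CUBIC)
save(f,'s2.png',a)
E
```

```text
(no output)
```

View pics/s2.png

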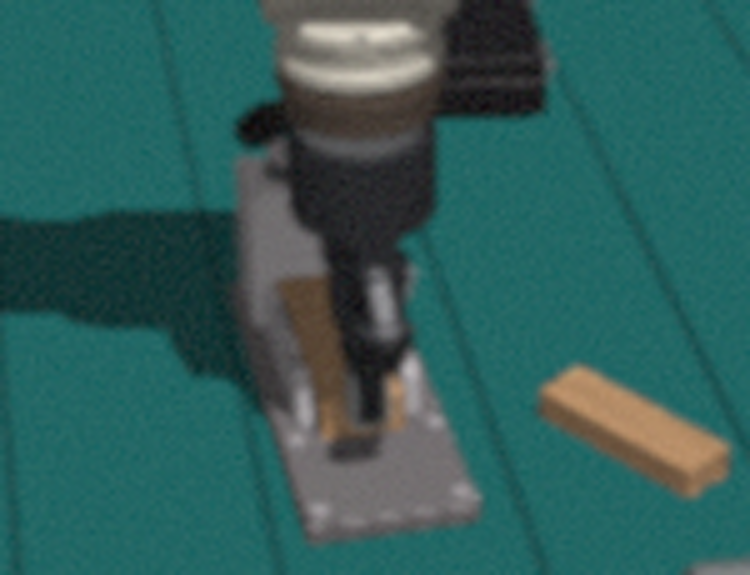

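Call:
{"method": "servo_tool", "body": {
  "plan": "0 0.4 -0.2 0 1; 0 0.8 -0.2 0 1; 0 1.1 -0.2 0 1; 0 1.1 -0.2 0 1"
}}

```text
t: 3.85
ee_pos: [0.5074, -0.0506, 0.0293]
eef_rot: [-0.019, 1.0, 0.0, -0.0]
force: [-0.2, 0.8, 0.0]
gripper_width: -0.001
grip_force: 0.2
```

```bash
python3 -c "
from h import *
rel((0,-85,26))"
```

```text
t 3.85 jig mm [ -0.3 -90.6  29.3] toolx ang -179.96 z [-0.  0. -1.] F jig [-0.21  0.76  0.04] w -0.0007578634115239172
(0, -85, 26) -> cm [-0.03  0.56  0.33] turn 0.04
```

Call:
{"method": "servo_tool", "body": {
  "plan": "0 0.2 0 0 1; 0 0.4 0 0 1; 0 0.6 0 0 1; 0 0.6 0 0 1"
}}

```text
t: 4.35
ee_pos: [0.5077, -0.0464, 0.0295]
eef_rot: [-0.018, 1.0, -0.002, 0.0]
force: [2.1, -11.1, 0.6]
gripper_width: 0.002
grip_force: 5.1
```

```bash
python3 -c "
from h import *
rel()"
```

```text
t 4.35 jig mm [  0.1 -86.4  29.5] toolx ang 179.95 z [ 0.001 -0.004 -1.   ] F jig [  1.69 -11.13   0.56] w 0.0023472198494471947
```

Call:
{"method": "servo_tool", "body": {
  "plan": "0 -0.6 0 0 1; 0 -1 -4 0 1; 0 -1 -9 0 1; -3 1.5 -9 0 1; -6 4 -9 0 1; -9 6.4 -9 0 1; -9 6.4 -9 0 1; -9 6.4 -9 0 1"
}}

```text
t: 5.35
ee_pos: [0.5943, 0.0224, 0.1188]
eef_rot: [-0.019, 1.0, 0.0, -0.001]
force: [0.5, 0.6, 0.0]
gripper_width: -0.001
grip_force: 0.0
```

```bash
python3 - <<'E'
from h import *
rel((90,-22,62),(75,-22,62),(8,-22,62),(8,-22,44))
f=vision.grab_frame('wrist'); save(f,'w2.png')
E
```

```text
t 5.35 jig mm [ 89.2 -20.8 118.8] toolx ang -179.96 z [-0.001  0.    -1.   ] F jig [0.5  0.57 0.05] w -0.0010760312614993312
(90, -22, 62) -> cm [-0.09 -0.12  5.68] turn 0.04
(75, -22, 62) -> cm [ 1.41 -0.12  5.69] turn 0.04
(8, -22, 62) -> cm [ 8.11 -0.12  5.69] turn 0.04
(8, -22, 44) -> cm [ 8.11 -0.12  7.49] turn 0.04
```

View pics/w2.png

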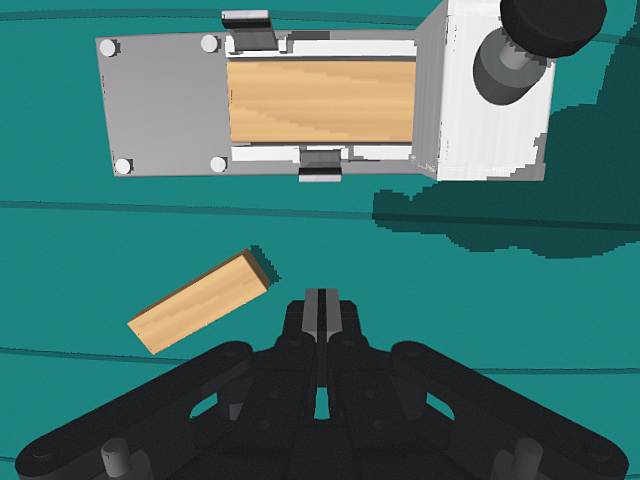

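The block's back edge (column 229) is level with the wall ends, so the block is home. The far clip (column 320) lines up with the fingers. Next I'll sweep it over.

Call:
{"method": "servo_tool", "body": {
  "plan": "0 -0.1 3 0 1; 0 -0.1 5.7 0 1; 1.5 -0.1 5.7 0 1; 2.7 -0.1 5.7 0 1; 3.7 -0.1 5.7 0 1; 4.7 -0.1 5.7 0 1; 5.7 -0.1 5.7 0 1; 6.7 -0.1 5.7 0 1; 7.5 -0.1 5.7 0 1; 8.1 -0.1 5.7 0 1; 8.1 -0.1 6.3 0 1; 8.1 -0.1 6.9 0 1"
}}

```text
t: 6.9
ee_pos: [0.5139, 0.0184, 0.0498]
eef_rot: [-0.019, 1.0, 0.0, -0.0]
force: [-0.0, -0.5, 1.9]
gripper_width: -0.003
grip_force: 0.6
```

```bash
python3 -c "
from h import *
rel((8,-22,44))"
```

```text
t 6.9 jig mm [  8.7 -21.8  49.8] toolx ang -179.98 z [-0.  0. -1.] F jig [-0.05 -0.52  1.86] w -0.003117040253491815
(8, -22, 44) -> cm [ 0.07 -0.02  0.58] turn 0.02
```

Call:
{"method": "servo_tool", "body": {
  "plan": "0 0 0.3 0 1; 0 0 0.5 0 1; 0 0 0.65 0 1; 0 0 0.7 0 1; 0 0 0.7 0 1"
}}

```text
t: 7.52
ee_pos: [0.5139, 0.0184, 0.0433]
eef_rot: [-0.019, 1.0, -0.0, 0.0]
force: [0.4, -0.5, 0.2]
gripper_width: 0.002
grip_force: 0.0
```

```bash
python3 -c "
from h import *
rel((8,-22,44))"
```

```text
t 7.525 jig mm [  8.8 -21.8  43.3] toolx ang -179.98 z [ 0. -0. -1.] F jig [ 0.36 -0.52  0.24] w 0.0015981590593453802
(8, -22, 44) -> cm [ 0.08 -0.02 -0.07] turn 0.02
```

Call:
{"method": "servo_tool", "body": {
  "plan": "0 0 0.1 0 1; 0 0 0.15 0 1; 0 0 -3 0 1; 0 0 -6 0 1; 3 -1.5 -6 0 1; 6.5 -3.4 -6 0 1; 9.9 -3.4 -6 0 1; 9.9 -3.4 -4 0 1; 9.9 -3.4 -1.9 0 1; 9.9 -3.4 -1.9 0 1"
}}

```text
t: 8.78
ee_pos: [0.4153, -0.0193, 0.0612]
eef_rot: [-0.019, 1.0, 0.0, -0.001]
force: [0.2, -0.1, -0.2]
gripper_width: 0.001
grip_force: 0.0
```

```bash
python3 -c "
from h import *
rel((-8,-56,62),(-8,-56,44))"
```

```text
t 8.775 jig mm [-91.2 -55.8  61.2] toolx ang -179.98 z [-0.002  0.    -1.   ] F jig [ 0.21 -0.08 -0.25] w 0.0006076570361616794
(-8, -56, 62) -> cm [-8.32 -0.02 -0.09] turn 0.02
(-8, -56, 44) -> cm [-8.33 -0.02  1.71] turn 0.02
```

Call:
{"method": "servo_tool", "body": {
  "plan": "-1.5 0 0 0 1; -2.7 0 0 0 1; -3.7 0 0 0 1; -4.7 0 0 0 1; -5.7 0 0 0 1; -6.7 0 0 0 1; -7.6 0 0 0 1; -8.3 0 0 0 1; -8.3 0 0.6 0 1; -8.3 0 1.2 0 1; -8.3 0 1.6 0 1; -8.3 0 1.7 0 1"
}}

```text
t: 10.28
ee_pos: [0.4987, -0.0161, 0.0448]
eef_rot: [-0.019, 1.0, 0.0, -0.0]
force: [-0.6, -0.5, 0.5]
gripper_width: 0.0
grip_force: 0.4
```

Call:
{"method": "servo_tool", "body": {
  "plan": "0 0 0.1 0 1; 0 0 0.15 0 1; 0 0 0.15 0 1"
}}

```text
t: 10.65
ee_pos: [0.4991, -0.0161, 0.0438]
eef_rot: [-0.019, 1.0, -0.0, 0.0]
force: [0.0, -0.0, -0.3]
gripper_width: -0.001
grip_force: 0.0
```

```bash
python3 -c "
from h import *
rel((-8,-56,44))"
```

```text
t 10.65 jig mm [ -7.3 -55.8  43.8] toolx ang -179.98 z [ 0. -0. -1.] F jig [ 0.03 -0.01 -0.25] w -0.0009771514927049449
(-8, -56, 44) -> cm [ 0.07 -0.02 -0.02] turn 0.02
```

Call:
{"method": "servo_tool", "body": {
  "plan": "0 0 0.1 0 1; 0 0 0.2 0 1; 0 0 0.2 0 1"
}}

```text
t: 11.02
ee_pos: [0.4993, -0.0161, 0.0429]
eef_rot: [-0.019, 1.0, -0.0, 0.0]
force: [-3.9, 1.2, 9.8]
gripper_width: -0.006
grip_force: 5.1
```

Call:
{"method": "servo_tool", "body": {
  "plan": "0 0 -5 0 1; 0 0 -10 0 1; -3 2 -13 0 1; -7 4 -13 0 1; -7 4 -13 0 1; -7 4 -13 0 1"
}}

```text
t: 11.78
ee_pos: [0.5672, 0.0264, 0.1713]
eef_rot: [-0.019, 1.0, -0.0, -0.001]
force: [0.2, -0.7, -0.2]
gripper_width: -0.003
grip_force: 0.0
```

```bash
python3 - <<'E'
from h import *
rel()
o=r.get_obs(); f=vision.grab_frame('wrist'); save(f,'w3.png')
T=np.eye(4);T[:3,:3]=Rn.from_quat(o['eef_rot']).as_matrix();T[:3,3]=o['ee_pos']
W=np.linalg.inv(T@np.array(f['tool_from_camera'])); f['R']=W[:3,:3];f['t']=W[:3,3]
P=np.array([(-27,57,131),(38,31,95),(-38,31,95),(-25,-75,36),(25,-75,36)])/1000
print(proj(f,P@RJ.T+J0).round(0).tolist())
E
```

```text
t 11.775 jig mm [ 62.3 -15.8 171.3] toolx ang -179.96 z [-0.001 -0.    -1.   ] F jig [ 0.17 -0.74 -0.17] w -0.0028995518371953215
[[477.0, 97.0], [400.0, 214.0], [407.0, 81.0], [241.0, 110.0], [244.0, 180.0]]
```

View pics/w3.png

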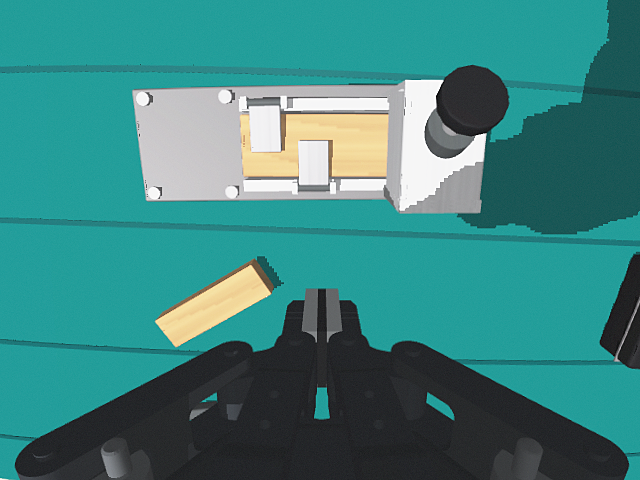

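Both clips lie flat (around (265,125) and (313,165)). The block's back edge, at column 241, is still level with the wall ends. The cap is at (472,100), as predicted. Next I'll move above the cap.

Call:
{"method": "servo_tool", "body": {
  "plan": "4 3 0 0 1; 8 6 0 0 1; 10.6 7.3 0 0 1; 10.6 7.3 1.5 0 1; 10.6 7.3 2.6 0 1; 10.6 7.3 2.6 0 1; 10.6 7.3 2.6 0 1"
}}

```text
t: 12.7
ee_pos: [0.4593, 0.095, 0.1457]
eef_rot: [-0.018, 1.0, -0.0, -0.0]
force: [-0.5, -0.1, -0.1]
gripper_width: -0.005
grip_force: 0.0
```

```bash
python3 -c "
from h import *
rel((-38,57,131))"
```

```text
t 12.7 jig mm [-43.   56.8 145.7] toolx ang 179.98 z [-0. -0. -1.] F jig [-0.47 -0.13 -0.06] w -0.004898853775782413
(-38, 57, 131) -> cm [-0.5   0.02  1.47] turn -0.02
```

Call:
{"method": "servo_tool", "body": {
  "plan": "-0.25 0 0.54 0 1; -0.5 0 1.09 0 1; -0.68 0 1.45 0 1; -0.8 0 1.72 0 1; -0.89 0 1.9 0 1; -0.97 0 2.08 0 1; -0.97 0 2.08 0 1"
}}

```text
t: 13.58
ee_pos: [0.4686, 0.0958, 0.125]
eef_rot: [-0.019, 1.0, -0.0, -0.0]
force: [-3.7, -1.2, 4.6]
gripper_width: -0.004
grip_force: 2.5
```

```bash
cat >> h.py <<'E'
def depth():
    o=r.get_obs(); p=RJ.T@(np.array(o['ee_pos'])-J0)*1000; a=np.array([.423,0,-.906]); F=RJ.T@o['force']
    print('t',o['t'],p.round(1),'depth',((p-[-38,57,131])@a).round(2),'push',(-F@a).round(2),'F',F.round(2))
E
python3 -c "
from h import *
depth()"
```

```text
t 13.575 [-33.7  57.2 125. ] depth 7.23 push 5.76 F [-3.69 -1.03  4.64]
```

Call:
{"method": "servo_tool", "body": {
  "plan": "-0.04 0 0.09 0 1; -0.085 0 0.18 0 1; -0.085 0 0.18 0 1"
}}

```text
t: 13.95
ee_pos: [0.4694, 0.0958, 0.1231]
eef_rot: [-0.019, 1.0, 0.0, -0.0]
force: [-4.0, -0.3, 4.7]
gripper_width: 0.001
grip_force: 2.6
```

Call:
{"method": "servo_tool", "body": {
  "plan": "0 0 0 0 1; 0 0 0 0 1"
}}

```text
t: 14.2
ee_pos: [0.4694, 0.0958, 0.1232]
eef_rot: [-0.019, 1.0, 0.0, -0.0]
force: [-3.9, -1.2, 4.4]
gripper_width: -0.0
grip_force: 2.6
```

```bash
python3 -c "
from h import *
depth()"
```

```text
t 14.2 [-32.8  57.2 123.2] depth 9.26 push 5.64 F [-3.96 -1.    4.37]
```

Call:
{"method": "servo_tool", "body": {
  "plan": "-0.04 0 0.09 0 1; -0.085 0 0.18 0 1; -0.085 0 0.18 0 1"
}}

```text
t: 14.58
ee_pos: [0.4703, 0.0959, 0.1213]
eef_rot: [-0.019, 1.0, 0.0, -0.0]
force: [-4.2, 0.2, 4.5]
gripper_width: -0.0
grip_force: 2.8
```

Call:
{"method": "servo_tool", "body": {
  "plan": "-0.04 0 0.09 0 1; -0.085 0 0.18 0 1; -0.085 0 0.18 0 1"
}}

```text
t: 14.95
ee_pos: [0.4711, 0.0959, 0.1195]
eef_rot: [-0.019, 1.0, -0.0, -0.0]
force: [-4.6, 0.2, 3.6]
gripper_width: -0.003
grip_force: 2.9
```

Call:
{"method": "servo_tool", "body": {
  "plan": "-0.04 0 0.09 0 1; -0.085 0 0.18 0 1; -0.085 0 0.18 0 1"
}}

```text
t: 15.32
ee_pos: [0.4718, 0.0959, 0.1181]
eef_rot: [-0.019, 1.0, 0.0, -0.0]
force: [-6.4, -0.5, 8.2]
gripper_width: -0.002
grip_force: 4.9
```

Call:
{"method": "servo_tool", "body": {
  "plan": "-0.02 0 0.045 0 1; -0.04 0 0.09 0 1; -0.04 0 0.09 0 1"
}}

```text
t: 15.7
ee_pos: [0.472, 0.096, 0.1178]
eef_rot: [-0.019, 1.0, 0.0, -0.0]
force: [-10.5, -0.3, 13.3]
gripper_width: -0.004
grip_force: 8.1
```

Call:
{"method": "servo_tool", "body": {
  "plan": "-0.01 0 0.02 0 1; -0.01 0 0.02 0 1; -0.01 0 0.02 0 1; -0.01 0 0.02 0 1; -0.01 0 0.02 0 1; -0.01 0 0.02 0 1; -0.01 0 0.02 0 1; -0.01 0 0.02 0 1; -0.01 0 0.02 0 1; -0.01 0 0.02 0 1"
}}

```text
t: 16.95
ee_pos: [0.472, 0.096, 0.1177]
eef_rot: [-0.019, 1.0, 0.0, -0.0]
force: [-9.4, -1.5, 13.4]
gripper_width: 0.002
grip_force: 8.8
```

Call:
{"method": "servo_tool", "body": {
  "plan": "0.2 0 -0.4 0 1; 0.4 0 -0.8 0 1; 0.6 0 -1.25 0 1; 0.8 0 -1.7 0 1; 1 0 -2.2 0 1; 1.2 0 -3 0 1; 1.2 0 -6 0 1; -4 -4 -10 0 1; -8.5 -7.3 -10 0 1; -8.5 -7.3 -10 0 1; -8.5 -7.3 -10 0 1"
}}

```text
t: 18.32
ee_pos: [0.5601, 0.0261, 0.2163]
eef_rot: [-0.018, 1.0, 0.0, -0.001]
force: [-0.1, 0.3, -0.9]
gripper_width: -0.002
grip_force: 0.0
```

```bash
python3 - <<'E'
from h import *
rel()
f=vision.grab_frame('wrist'); save(f,'w4.png')
E
```

```text
t 18.325 jig mm [ 55.1 -15.9 216.3] toolx ang 179.98 z [-0.001  0.    -1.   ] F jig [-0.07  0.28 -0.86] w -0.0021052822757366913
```

View pics/w4.png

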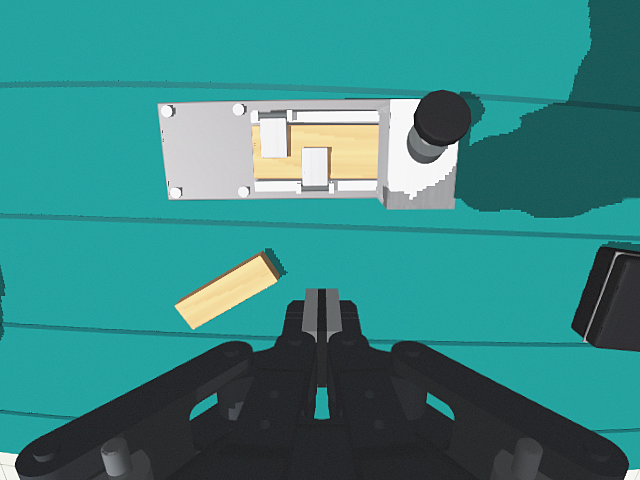

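The plunger is up again (cap at (442,118)), both clips are flat, and the block is home with its back edge level with the wall ends at column 252. The tool is clear of everything, so I'm handing in.

```bash
python3 -c "
from h import *
print(ticket.close_job())"
```

```text
the job is handed in; nothing more can be done
None
```

I handed the job in at about 18 s: the block is home under both flat clips, and I kept the plunger on its stop (about 15 mm down) at roughly 16 N for just over a second. It sprang back up, I moved none of the bystanders, and the hand-in gave no verdict.

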